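Make up a coffee set and a baking set for the second-hand kitchenware shelf

ROBOT

A 6-joint arm with a two-finger parallel gripper is mounted at the origin on the work surface. World frame = base frame: x ahead of the robot, y to its left, z up, the work surface at z = 0. Lengths are in mm, angles in rad, forces in N, time in s.
With the tool pointing down it reaches from about 350 to 975 mm from the base axis. Payload 7.1 kg.
Tool frame: the origin (TCP) lies midway between the tips of the shut fingers; the grasp point (between the pads) lies 19 mm behind it (ctrl.grip_depth is the distance from the TCP to the grasp point, in mm); z points along the fingers, y is the line along which they close (so a half turn about z gives the same grasp; the last joint's range is limited). The gripper opens to 88 mm and grips with 3 to 60 N. Pads are 20 mm wide; open, the fingers measure 115 mm over their backs; the gripper's body (75 mm by 178 mm) begins 61 mm behind the grasp point.
Start: joints at [-1.291, 0.423, 1.63, -0, 1.089, -0.019], TCP at [184.001, -597.284, 222.675] pointing down, gripper open.
Joint ranges: [-3, 3], [-0.9, 2.11], [0.09, 2.58], [-1.31, 4.45], [0.11, 2.69], [-2.54, 2.54]. Speed limits (rad/s): [2.39, 2.39, 3.01, 3.14, 3.14, 3.14].

INTERFACE

Orientations are given as a rotation vector (axis times angle).
In Python, from workcell import ctrl, cams gives the robot as it stands.
- The arm moves only by the tool move_arm, never from a script. Its argument "steps" is a list of rows, each a list of 3 entries, a list of its own where there are three numbers: the shift along the tool's x, y, z in units of 25 mm (1.0 is 25 mm), then the turn about the tool's z in units of 5 degrees (1.0 is 5 degrees), then the closure, from 0 (fully open) to 1 (shut). A call has 1 to 20 rows; each row shifts and turns the commanded pose from where the row before left it, along the tool's axes as they then stand; what a row does not reach is not made up. A row lasts 1/12 s, in which the tool goes at most 41.7 mm and 7.16 degrees, less where a joint would pass 70% of its speed; a pose out of reach is approached as far as the arm can. A call is refused whole if a number of a shift passes 1 or a number of a turn 1, either way. A call with a gripper value outside its range is refused whole. The fingers move at their own pace and stop on an object; the grip force is fixed at half the most. Time passes only in rows, so rows that do not move let the fingers close. It gives the time, the measured TCP pose, the force, the opening and the grip force at its end, in the units of the state.
- ctrl.get_obs(): the state, without advancing time (a new reading comes with each control period).
- cams.get_image(name): name is "scene" or "side" or "wrist"; returns a dict with "image" (384x512x3 uint8, red, green, blue), "camera_matrix" (3x3 intrinsics, pixels), "xyz" and "rotation" of the camera in the world; the wrist camera has in their place "mount" (4x4, takes a point from camera to tool coordinates, whose origin is the TCP and whose axes are the flange's). Camera axes: x right, y down, z forward; pixel columns grow to the right and rows downward; lengths in mm; the calibration is good to about 2 mm. The wrist camera is an equidistant fisheye: a pixel r from the principal point sees the ray r / f radians off the axis. A picture is of the moment at which its call begins: read the wrist's pose just before it. There is no depth.
- ctrl.close_job(): hands the job in; it is judged then, once.
Trained networks look in the newest picture that a camera, given by its name, has taken for a name from the list of things; names that differ only in an ending like _2 or _b are one class to them, and where a whole thing is asked for, a point or a joint stands for the part that bears it (a point fixed in the world has none). Each returns a list of dicts, best first, with "p" (0 to 1); they miss things now and then, are a little off and sometimes report something else, mostly with a low value. They report only what shows in the picture. A call takes as long as a camera call.
- cams.boxes_of(camera, thing): "rect" ([centre column, centre row, width, height] in pixels, round what is visible of it).
- cams.cut_out(camera, thing): "pixels" (384x512 bool, what is visible of it) and "rect" ([centre column, centre row, width, height] in pixels, round what is visible of it).
The state is a dict: "t": time; "qpos": joint angles; "qvel": joint speeds; "joint_torque": joint torques, N m; "ee_pos": TCP position; "orientation": TCP orientation; "ft_force": force on the tool from outside, world axes, zero at the start; "moment": the same for the moment, N m; "width": finger opening in mm; "grasp_force": force on a finger pad.
Only numpy, scipy, OpenCV 4.12 (cv2) and the standard library are available. Lean on these libraries where they do the work, as an engineer would, in place of code of your own. Each camera call takes 0.05 s, during which the arm holds its last target. There are 200 camera calls.

TASK

Make up two sets from the stock on the sorting table. Coffee set, in the tray with the red floor: the white cup and the blue tin standing upright in the two bays, one in each, and the blue-handled scoop lying flat in the long lane; baking set, in the tray with the green floor: the green glass jar standing upright in either bay and the yellow-handled spatula lying flat in the long lane. Set the cup and the jar down without dropping them, and leave the terracotta beaker and the black-handled scoop where they are.

Things in the scene. Friction and masses are not known exactly. Their poses are not given: they have to be found in the camera images.
- red_tray: coffee-set tray, fixed: wood walls, red floor; 205 (x) x 163 (y) x 22 mm high. Origin: centre of underside. Floor top 4 mm above the table; walls and dividers 5 mm thick, 18 mm above the floor. On its +y side a lane, clear 195 x 72 mm, middle at (0, +40.5) mm; on its -y side two bays, each clear 95 (x) x 76 (y) mm, middles at (+50, -38.5) and (-50, -38.5) mm. Yaw within 0.25 rad.
- green_tray: baking-set tray, fixed: wood walls, green floor; 205 (x) x 163 (y) x 22 mm high. Origin: centre of underside. Floor top 4 mm above the table; walls and dividers 5 mm thick, 18 mm above the floor. On its +y side a lane, clear 195 x 72 mm, middle at (0, +40.5) mm; on its -y side two bays, each clear 95 (x) x 76 (y) mm, middles at (+50, -38.5) and (-50, -38.5) mm. Yaw within 0.25 rad.
- cup: white ceramic cup without handle, open top, 56 mm across at the foot and 58 mm at the rim, 62 mm high, wall 4 mm, about 160 g. Stands upright. Origin: centre of the underside; z axis up. 
- tin: blue round tin with a blue lid, 56 mm across (lid 57 mm), 58 mm high, with a small 14 mm steel knob up to 62 mm, about 130 g. Stands upright. Origin: centre of the underside; z axis up. 
- jar: closed green glass jar with a white lid, 56 mm across (lid 57 mm, from 48 mm up), 62 mm high, about 160 g. Stands upright. Origin: centre of the underside; z axis up. 
- blue_scoop: coffee scoop with a blue handle, 175 mm long along its x axis, flat. Origin: middle of its length, at the underside. Handle 18 mm wide (y) and 16 mm high, from x -85 to +30 mm; at the +x end a round steel bowl 40 mm across its rim, 18 mm high, its middle at x +66.5 mm. About 60 g, balanced near the origin. Yaw within 0.25 rad.
- spatula: spatula with a yellow handle, 175 mm long along its x axis, flat. Origin: middle of its length, at the underside. Handle 18 mm wide (y) and 16 mm high, from x -85 to +30 mm; at the +x end a flat steel blade 44 mm wide, x +40 to +86 mm, 4 mm thick, 2 mm clear of the surface. About 60 g, balanced near the origin. Yaw within 0.25 rad.
- beaker: terracotta beaker, open top, same shape and size as the white cup (56 to 58 mm across, 62 mm high). It is to stay where it is. Stands upright. Origin: centre of the underside; z axis up. 
- black_scoop: scoop with a black handle, otherwise like the blue one; it is to stay where it is; 175 mm long along its x axis, flat. Origin: middle of its length, at the underside. Handle 18 mm wide (y) and 16 mm high, from x -85 to +30 mm; at the +x end a round steel bowl 40 mm across its rim, 18 mm high, its middle at x +66.5 mm. About 60 g, balanced near the origin. Yaw within 0.25 rad.

How it is judged:
By the outcome, as a careful person would: the job done as asked, in the order asked, and still so for the second after the job is handed in, with the robot touching nothing.
It also fails if it takes over 120 s, if anything falls off the work surface, if the arm or the gripper's body presses on something with over 40 N, if the wrist force passes 120 N, or if a joint passes its speed limit or range.

## Working session

There is one attempt and no reset: what is moved stays moved. The work goes in short steps, Python scripts to look and compute and a tool call to move; the robot and the scene stay as the last step left them, time stands still between calls to the robot, and variables do not carry over. Pictures are saved under pics/ and viewed, at most 14 in all, crops included, and the job is handed in when it is done.

Besides the shell and the picture viewer there is one more tool, called after "Request:" as name(argument=value, ...) on one line, values as JSON. move_arm: Moves the arm, as the interface text tells. Its arguments: {"type":"object","properties":{"steps":{"type":"array"}},"required":["steps"]}

```bash
ls; mkdir -p pics; python3 - <<'E'
from workcell import ctrl,cams
import cv2,numpy as np
o=ctrl.get_obs();print(o)
for n in ["scene","side","wrist"]:
    d=cams.get_image(n);cv2.imwrite(f"pics/{n}0.png",d["image"][:,:,::-1])
    print(n,{k:np.round(v,4).tolist() for k,v in d.items() if k!="image"})
    for t in ["red_tray","green_tray","cup","tin","jar","blue_scoop","spatula","beaker","black_scoop"]:
        print(t,[(round(b["p"],2),np.round(b["rect"]).tolist()) for b in cams.boxes_of(n,t)[:2]])
E
```

```text
pics
{'t': 0.0, 'qpos': array([-1.29101935e+00,  4.23851391e-01,  1.63065541e+00,  2.20848429e-05,
        1.08861794e+00, -1.89788793e-02]), 'qvel': array([-4.95777208e-05,  7.26933028e-04, -3.69335368e-04, -4.40174529e-04,
        5.76064571e-04, -1.25728614e-04]), 'joint_torque': array([-7.81182134e-04, -5.44610167e+01, -2.73664784e+01,  6.44418737e-02,
        2.28663313e-02, -8.43858470e-05]), 'ee_pos': array([ 183.84955743, -596.7773846 ,  221.90870894]), 'orientation': array([-3.10510511e+00, -4.67298920e-01,  2.82328746e-04]), 'ft_force': array([-0.32223787, -0.65674496, -0.15257736]), 'moment': array([-0.00753372, -0.01599517, -0.03760404]), 'grasp_force': 0.0, 'width': 87.6675136892283}
scene {'camera_matrix': [[364.4481, 0.0, 257.0327], [0.0, 364.4481, 195.8797], [0.0, 0.0, 1.0]], 'xyz': [1108.8369, -89.1471, 570.5254], 'rotation': [-1.9226, -1.54, 0.6553]}
red_tray [(0.66, [371.0, 162.0, 108.0, 76.0]), (0.4, [224.0, 237.0, 31.0, 42.0])]
green_tray [(0.83, [112.0, 201.0, 88.0, 86.0]), (0.21, [169.0, 246.0, 38.0, 47.0])]
cup [(0.58, [167.0, 248.0, 39.0, 44.0]), (0.29, [288.
[... 646 characters left out ...]
 153.0, 92.0, 60.0]), (0.7, [207.0, 192.0, 26.0, 32.0])]
cup [(0.86, [261.0, 147.0, 18.0, 26.0])]
tin []
jar [(0.93, [174.0, 230.0, 29.0, 33.0])]
blue_scoop [(0.87, [295.0, 219.0, 60.0, 43.0]), (0.74, [333.0, 154.0, 94.0, 63.0])]
spatula [(0.98, [301.0, 193.0, 63.0, 27.0])]
beaker [(0.86, [207.0, 193.0, 23.0, 30.0])]
black_scoop [(0.69, [265.0, 250.0, 59.0, 48.0])]
wrist {'camera_matrix': [[297.3186, 0.0, 255.4364], [0.0, 297.3186, 191.9308], [0.0, 0.0, 1.0]], 'mount': [[0.0004, -0.9589, -0.2838, 78.0553], [1.0, 0.0004, 0.0001, 0.7473], [0.0001, -0.2838, 0.9589, -163.0848], [0.0, 0.0, 0.0, 1.0]]}
red_tray []
green_tray []
cup []
tin []
jar []
blue_scoop []
spatula []
beaker []
black_scoop []
```

```bash
python3 - <<'E'
import cv2
for n in ["scene","side"]:
    cv2.imwrite(f"pics/{n}0b.png",cv2.resize(cv2.imread(f"pics/{n}0.png"),(800,600),interpolation=cv2.INTER_CUBIC))
E
```

```text
(no output)
```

View pics/scene0b.png

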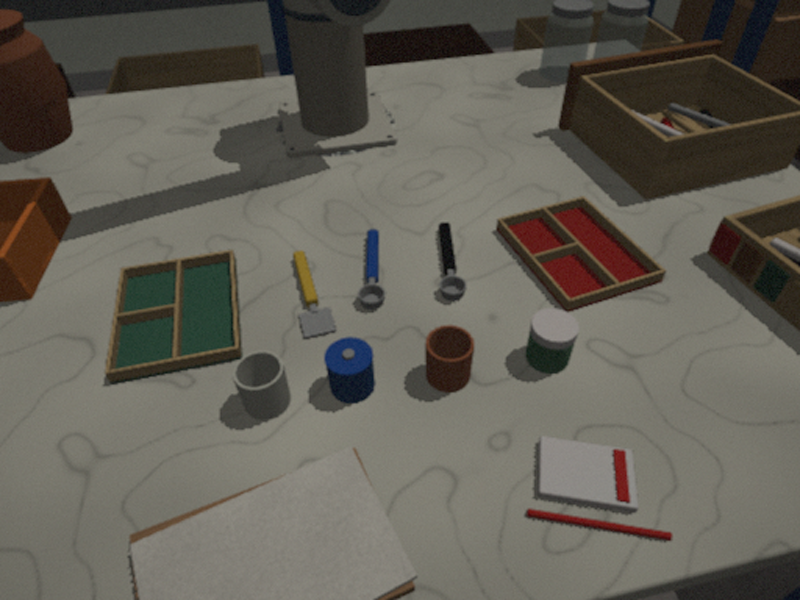

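View pics/side0b.png

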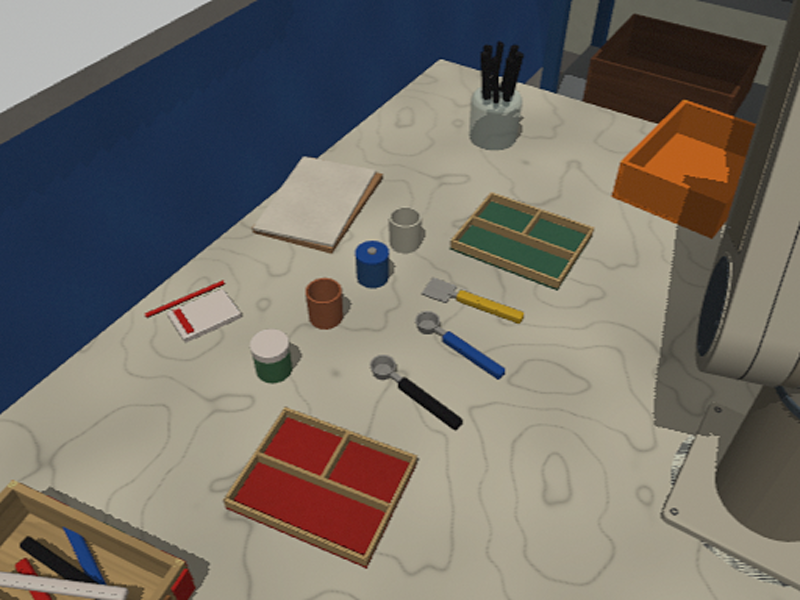

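The scene view shows the green tray at about (112,201) px and the red tray at (371,162). The three tools lie between them, with the cup (167,248), tin (225,238), beaker (289,229) and jar (353,218) in front. The side view agrees with this. Next I fit the known shapes to the masks from both views.

```bash
cat > h.py <<'E'
from workcell import ctrl,cams
import cv2,numpy as np
from scipy.optimize import least_squares
from scipy.spatial.transform import Rotation as R
def box(x0,x1,y0,y1,z0,z1): return np.array([[x,y,z] for x in(x0,x1) for y in(y0,y1) for z in(z0,z1)],float)
A=np.linspace(0,2*np.pi,48,endpoint=False)
def ring(r,z,x=0): return np.c_[x+r*np.cos(A),r*np.sin(A),0*A+z]
cyl=lambda a,b,h:np.r_[ring(a,0),ring(b,h)]
handle=box(-85,30,-9,9,0,16)
scoop=np.r_[handle,ring(20,18,66.5),ring(12,0,66.5)]
M=dict(cup=cyl(28,29,62),beaker=cyl(28,29,62),jar=np.r_[cyl(28,28,48),ring(28.5,48),ring(28.5,62)],
 tin=np.r_[ring(28,0),ring(28.5,58),ring(7,62)],blue_scoop=scoop,black_scoop=scoop,
 spatula=np.r_[handle,box(40,86,-22,22,2,6)],red_tray=box(-102.5,102.5,-81.5,81.5,0,22))
M["green_tray"]=M["red_tray"]
class View:
    def __init__(s,name):
        o=ctrl.get_obs();s.name=name;d=cams.get_image(name);s.img=d["image"];s.K=d["camera_matrix"]
        if name=="wrist":
            T=np.eye(4);T[:3,:3]=R.from_rotvec(o["orientation"]).as_matrix();T[:3,3]=o["ee_pos"]
            s.T=T@d["mount"]
        else:
            s.T=np.eye(4);s.T[:3,:3]=R.from_rotvec(d["rotation"]).as_matrix() if np.size(d["rotation"])==3 else d["rotation"];s.T[:3,3]=d["xyz"]
    def proj(s,P):
        p=(P-s.T[:3,3])@s.T[:3,:3];K=s.K
        if s.name=="wrist":
            r=np.hypot(p[:,0],p[:,1])+1e-9;th=np.arctan2(r,p[:,2]);q=p[:,:2]/r[:,None]*th[:,None]
        else: q=p[:,:2]/p[:,2:]
        return q*[K[0,0],K[1,1]]+K[:2,2]
    def mask(s,t,near=None):
        c=cams.cut_out(s.name,t)
        if near is not None: c=[k for k in c if np.hypot(*(np.array(k["rect"][:2])-near))<45]
        return c[0] if c else None
B=np.linspace(0,2*np.pi,16,endpoint=False);D=np.c_[np.cos(B),np.sin(B)].T
def sup(p): return (p@D).max(0)
def fit(t,obs,x0,freez=True,yaw=True):
    """obs: list of (view,mask). returns x,y,yaw,z,rms px"""
    S=[]
    for v,m in obs:
        n,l,st,_=cv2.connectedComponentsWithStats(m.astype(np.uint8))
        k=[i for i in range(1,n) if st[i,4]>12]
        ys,xs=np.nonzero(np.isin(l,k));S.append(sup(np.c_[xs,ys].astype(float))+0.5*np.abs(D).sum(0)*0)
    def f(q):
        c,s=np.cos(q[2]),np.sin(q[2]);P=M[t]@np.array([[c,-s,0],[s,c,0],[0,0,1]]).T+[q[0],q[1],q[3]]
        return np.concatenate([sup(v.proj(P))-a for (v,_),a in zip(obs,S)]+[[q[3]/20 if freez else q[3]*10, 0 if yaw else q[2]*10]])
    r=least_squares(f,x0,loss="soft_l1",x_scale=[10,10,.1,10])
    return r.x,np.sqrt(np.mean(f(r.x)[:-2]**2))
E
python3 - <<'E'
from h import *
vs=[View("scene"),View("side")]
def inter(v,uv):
    K=v.K;d=v.T[:3,:3]@np.array([(uv[0]-K[0,2])/K[0,0],(uv[1]-K[1,2])/K[1,1],1]);return v.T[:3,3]+d*(-(v.T[2,3]-20)/d[2])
near=[dict(red_tray=(371,162),green_tray=(112,201),cup=(167,248),tin=(225,237),jar=(353,218),blue_scoop=(238,172),spatula=(201,188),beaker=(288,229),black_scoop=(289,167)),
 dict(red_tray=(205,312),green_tray=(335,153),cup=(259,147),tin=(238,169),jar=(174,227),blue_scoop=(294,220),spatula=(301,193),beaker=(207,194),black_scoop=(265,250))]
for t in M:
    obs=[]
    for v,n in zip(vs,near):
        c=v.mask(t,n[t])
        if c: obs.append((v,c["pixels"]))
    if not obs: print(t,"none");continue
    g=inter(vs[0],near[0][t])
    cand=[fit(t,obs,[g[0],g[1],y,0],yaw=len(M[t])<150 and t not in("cup","beaker","jar","tin")) for y in (-.2,0,.2)]
    b=min(cand,key=lambda c:c[1]);print(t,len(obs),np.round(b[0],3),round(b[1],2))
E
```

```text
cup 2 [ 6.74526e+02 -1.71670e+02 -1.10000e-02  1.51700e+00] 0.99
beaker 2 [ 6.84165e+02  5.24110e+01 -1.30000e-02  8.40000e-01] 0.49
jar 2 [ 6.84691e+02  1.84098e+02 -1.50000e-02  8.34000e-01] 1.05
tin 2 [ 6.72946e+02 -6.72050e+01 -5.00000e-03  1.96100e+00] 0.57
blue_scoop 1 [ 4.74422e+02 -1.51930e+01 -1.86000e-01 -1.10500e+01] 0.65
black_scoop 2 [ 4.80171e+02  1.09193e+02 -1.89000e-01 -6.51000e-01] 0.85
spatula 2 [ 4.96947e+02 -1.02637e+02  6.80000e-02  7.63000e-01] 1.38
red_tray 2 [5.01195e+02 3.04789e+02 1.59000e-01 1.32700e+00] 0.63
green_tray 1 [ 5.04724e+02 -3.00028e+02  2.10000e-02 -1.23090e+01] 0.35
```

Request:
move_arm(steps=[[[1,-0.44,0],0,0],[[1,-0.44,0],0,0],[[1,-0.44,0],0,0],[[1,-0.44,0],0,0],[[1,-0.44,0],0,0],[[1,-0.44,0],0,0],[[1,-0.44,0],0,0],[[1,-0.44,0],0,0],[[1,-0.44,0],0,0],[[1,-0.44,0],0,0],[[1,-0.44,0],0,0],[[1,-0.44,0],0,0],[[1,-0.44,0],0,0],[[1,-0.44,0],0,0],[[1,-0.44,0],0,0],[[1,-0.44,0],0,0],[[1,-0.44,0],0,0],[[0.9,-0.44,0],0.8,0],[[0.9,-0.44,0],0.8,0],[[0,0,0],0,0]])

```text
t: 4.17
ee_pos: [575.8, -257.9, 222.8]
orientation: [-3.131, -0.249, -0.003]
ft_force: [-0.1, -0.3, 0.1]
width: 88.2
grasp_force: 0.0
```

```bash
cat >> h.py <<'E'
def go(x,y,yaw,z=None):
    o=ctrl.get_obs();p=o["ee_pos"];m=R.from_rotvec(o["orientation"]).as_matrix();ps=np.arctan2(m[1,0],m[0,0])
    d=m.T@(np.array([x,y,p[2] if z is None else z])-p)/25
    print("t",round(o["t"],2),"pos",np.round(p,1),"yaw",round(ps,3),"tilt",np.round(m[:2,2],3),"w",round(o["width"],1),"shift now",np.round(d,2),"turn",round(-np.degrees(yaw-ps)/5,2),"F",np.round(o["ft_force"],1))
EST=dict(cup=[674.5,-171.7,0,0],tin=[673,-67.2,0,0],jar=[684.7,184.1,0,0],beaker=[684.2,52.4,0,0],blue_scoop=[480,-10,-.05,0],black_scoop=[480,109,-.189,0],spatula=[497,-102.6,.068,0],red_tray=[501,305,.159,0],green_tray=[505,-300,.02,0])
def look(ts,freez=True,vn=("wrist",),pic=None):
    V=[View(n) for n in vn]
    if pic: cv2.imwrite("pics/"+pic,V[-1].img[:,:,::-1])
    for t in ts:
        e=EST[t];obs=[]
        for v in V:
            u=v.proj(np.array([[e[0],e[1],20.]]))[0];c=v.mask(t,u)
            if c: obs.append((v,c["pixels"]));print("  ",v.name,t,round(c["p"],2),np.round(c["rect"]).tolist(),np.round(u))
        if obs:
            b=min((fit(t,obs,[e[0],e[1],y,0],freez,t not in("cup","tin","jar","beaker")) for y in (-.2,0,.2)),key=lambda c:c[1])
            print(t,len(obs),np.round(b[0],3).tolist(),round(b[1],2))
        else: print(t,"none")
E
python3 - <<'E'
from h import *
go(674.5,-171.7,.16)
look(["cup","green_tray","tin","spatula","blue_scoop"],freez=False,pic="w1.png")
look(["cup","tin","green_tray","spatula","blue_scoop"],vn=("wrist","side","scene"))
E
```

```text
t 4.17 pos [ 575.8 -257.9  222.8] yaw 0.159 tilt [0.002 0.   ] w 88.2 shift now [ 4.44 -2.78  0.01] turn -0.01 F [-0.1 -0.3  0.1]
   wrist cup 0.79 [196.0, 79.0, 59.0, 55.0] [198.  81.]
cup 1 [674.07, -172.938, -0.047, -0.004] 0.47
   wrist green_tray 0.92 [272.0, 219.0, 139.0, 147.0] [278. 226.]
green_tray 1 [497.946, -286.543, 0.041, -0.026] 2.84
   wrist tin 0.6 [116.0, 75.0, 57.0, 47.0] [121.  76.]
tin 1 [672.929, -67.513, -0.004, -0.001] 0.39
   wrist spatula 0.76 [140.0, 199.0, 34.0, 113.0] [135. 208.]
spatula 1 [495.316, -99.035, 0.005, -0.015] 3.64
   wrist blue_scoop 0.77 [86.0, 208.0, 35.0, 96.0] [ 80. 208.]
blue_scoop 1 [471.479, -6.354, -0.221, -0.011] 2.36
   wrist cup 0.86 [193.0, 78.0, 57.0, 52.0] [196.  78.]
   side cup 0.91 [258.0, 146.0, 19.0, 26.0] [258. 150.]
   scene cup 0.69 [167.0, 244.0, 42.0, 47.0] [170. 251.]
cup 3 [673.558, -172.627, -0.046, 0.611] 0.74
   wrist tin 0.57 [116.0, 70.0, 59.0, 47.0] [119.  73.]
   side tin 0.62 [239.0, 170.0, 23.0, 27.0] [238. 172.]
   scene tin 0.58 [224.0, 235.0, 32.0, 37.0] [225. 240.]
tin 3 [673.15, -68.025, -0.018, 1.339] 0.65
   wrist green_tray 0.96 [270.0, 216.0, 137.0, 151.0] [276. 222.]
   side green_tray 0.65 [335.0, 155.0, 95.0, 57.0] [334. 146.]
   scene green_tray 0.96 [114.0, 203.0, 89.0, 85.0] [105. 199.]
green_tray 3 [497.387, -286.631, 0.034, -3.241] 1.49
   wrist spatula 0.66 [137.0, 200.0, 35.0, 114.0] [133. 205.]
   side spatula 0.9 [304.0, 194.0, 67.0, 30.0] [303. 189.]
   scene spatula 0.92 [201.0, 188.0, 26.0, 57.0] [197. 182.]
spatula 3 [496.015, -102.338, 0.068, -1.258] 1.79
   wrist blue_scoop 0.96 [84.0, 206.0, 29.0, 96.0] [ 78. 205.]
   side blue_scoop 0.81 [295.0, 220.0, 62.0, 44.0] [290. 215.]
   scene blue_scoop 0.61 [236.0, 174.0, 18.0, 50.0] [237. 170.]
blue_scoop 3 [471.445, -6.234, -0.201, -1.934] 1.22
```

Request:
move_arm(steps=[[[0.89,-0.55,0],0,0],[[0.89,-0.55,0],0,0],[[0.89,-0.55,0],0,0],[[0.89,-0.55,0],0,0],[[0.88,-0.56,0],0,0],[[0,0,1],0,0],[[0,0,1],0,0],[[0,0,1],0,0],[[0,0,0],0,0],[[0,0,0],0,0]])

```text
t: 6.2
ee_pos: [670.6, -174.5, 146.4]
orientation: [-3.131, -0.25, 0.005]
ft_force: [-0.0, 0.2, 0.0]
width: 87.6
grasp_force: 0.0
```

```bash
python3 - <<'E'
from h import *
go(674,-172.7,.16,23)
look(["cup","tin"],freez=False)
E
```

```text
t 6.2 pos [ 670.6 -174.5  146.4] yaw 0.159 tilt [-0.003  0.001] w 87.6 shift now [ 0.16 -0.04  4.94] turn -0.01 F [-0.   0.2  0. ]
   wrist cup 0.85 [253.0, 186.0, 65.0, 70.0] [253. 180.]
cup 1 [674.434, -172.764, -0.036, -0.012] 1.04
   wrist tin 0.9 [149.0, 171.0, 70.0, 69.0] [153. 167.]
tin 1 [672.607, -67.69, -0.024, -0.006] 0.46
```

Request:
move_arm(steps=[[[0.16,-0.04,0.9],0,0],[[0,0,1],0,0],[[0,0,1],0,0],[[0,0,1],0,0],[[0,0,0.7],0,0],[[0,0,0.3],0,0],[[0,0,0],0,0],[[0,0,0],0,1],[[0,0,0],0,1],[[0,0,0],0,1],[[0,0,0],0,1],[[0,0,0],0,1],[[0,0,0],0,1],[[0,0,0],0,1]])

```text
t: 7.52
ee_pos: [675.8, -173.2, 26.3]
orientation: [3.131, 0.25, 0.002]
ft_force: [-1.5, 0.9, 5.9]
width: 57.4
grasp_force: 30.0
```

```bash
python3 - <<'E'
from h import *
c,s=np.cos(.159),np.sin(.159)
for b in (50,-50): print(501.2+c*b+s*38.5, 304.8+s*b-c*38.5)
print(ctrl.get_obs()["grasp_force"]);go(501.2-c*50+s*38.5, 304.8-s*50-c*38.5,.159)
E
```

```text
556.6650450408024 274.7021798360452
457.9264342465936 258.8690898524141
30.00090792775154
t 7.52 pos [ 675.8 -173.2   26.3] yaw 0.159 tilt [ 0.001 -0.   ] w 57.4 shift now [ -5.87 -18.45  -0.02] turn 0.0 F [-1.5  0.9  5.9]
```

Request:
move_arm(steps=[[[0,0,-0.5],0,1],[[0,0,-1],0,1],[[0,0,-1],0,1],[[0,0,-1],0,1],[[0,0,-1],0,1],[[0,0,-0.5],0,1]])

```text
t: 8.02
ee_pos: [676.6, -173.5, 154.1]
orientation: [3.13, 0.25, 0.006]
ft_force: [0.8, 0.3, -0.4]
width: 57.3
grasp_force: 30.0
```

Request:
move_arm(steps=[[[-0.3,-0.9,0],0,1],[[-0.31,-0.98,0],0,1],[[-0.31,-0.98,0],0,1],[[-0.31,-0.98,0],0,1],[[-0.31,-0.98,0],0,1],[[-0.31,-0.98,0],0,1],[[-0.31,-0.98,0],0,1],[[-0.31,-0.98,0],0,1],[[-0.31,-0.98,0],0,1],[[-0.31,-0.98,0],0,1],[[-0.31,-0.98,0],0,1],[[-0.31,-0.98,0],0,1],[[-0.31,-0.98,0],0,1],[[-0.31,-0.98,0],0,1],[[-0.31,-0.98,0],0,1],[[-0.31,-0.98,0],0,1],[[-0.31,-0.98,0],0,1],[[-0.31,-0.98,0],0,1],[[-0.3,-0.9,0],0,1],[[0,0,0],0,1]])

```text
t: 9.68
ee_pos: [455.4, 261.8, 150.1]
orientation: [-3.131, -0.254, 0.001]
ft_force: [-0.7, 0.5, -1.8]
width: 57.8
grasp_force: 30.0
```

```bash
python3 - <<'E'
from h import *
go(457.9,258.9,.159,31)
print(ctrl.get_obs()["grasp_force"])
look(["red_tray"],freez=False,pic="w2.png")
look(["red_tray"],vn=("scene","side","wrist"))
E
```

```text
t 9.68 pos [455.4 261.8 150.1] yaw 0.162 tilt [-0.001  0.   ] w 57.8 shift now [0.08 0.13 4.76] turn 0.03 F [-0.7  0.5 -1.8]
30.000271210446954
   wrist red_tray 0.91 [223.0, 129.0, 163.0, 204.0] [219. 133.]
red_tray 1 [501.523, 305.283, 0.158, -0.043] 3.63
   scene red_tray 0.89 [371.0, 161.0, 110.0, 78.0] [369. 156.]
   side red_tray 0.73 [204.0, 310.0, 123.0, 103.0] [206. 306.]
   wrist red_tray 0.82 [217.0, 129.0, 163.0, 202.0] [215. 135.]
red_tray 3 [501.008, 305.31, 0.166, -3.159] 3.71
```

View pics/w2.png

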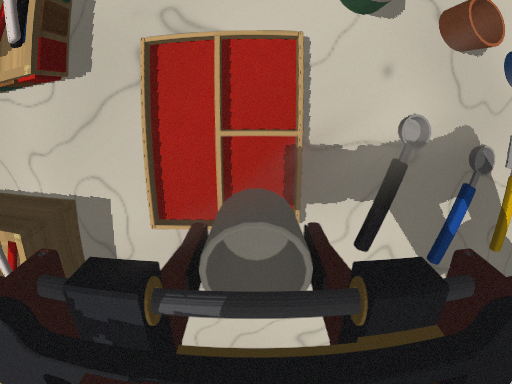

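The picture shows the cup held at (257,255) px, lined up with the near bay of the red tray. The tray fit holds, so I lower the cup.

Request:
move_arm(steps=[[[0.08,0.12,0.6],0,1],[[0,0,1],0,1],[[0,0,1],0,1],[[0,0,1],0,1],[[0,0,0.6],0,1],[[0,0,0.3],0,1],[[0,0,0.1],0,1],[[0,0,0],0,1],[[0,0,0],0,1]])

```text
t: 10.83
ee_pos: [460.4, 256.8, 36.0]
orientation: [-3.131, -0.249, -0.002]
ft_force: [-0.2, -0.1, -2.0]
width: 57.8
grasp_force: 30.0
```

```bash
python3 - <<'E'
from h import *
go(457.9,258.9,.159,30.3)
E
```

```text
t 10.83 pos [460.4 256.8  36. ] yaw 0.159 tilt [0.001 0.001] w 57.8 shift now [-0.09 -0.1   0.23] turn -0.0 F [-0.2 -0.1 -2. ]
```

Request:
move_arm(steps=[[[-0.05,-0.05,0.08],0,1],[[0,0,0.08],0,1],[[0,0,0],0,1],[[0,0,0],0,1]])

```text
t: 11.17
ee_pos: [458.3, 257.8, 31.5]
orientation: [-3.131, -0.25, -0.001]
ft_force: [0.3, -0.3, -1.7]
width: 57.8
grasp_force: 30.0
```

Request:
move_arm(steps=[[[0,0,0.04],0,1],[[0,0,0.04],0,1],[[0,0,0],0,1],[[0,0,0],0,1]])

```text
t: 11.5
ee_pos: [458.4, 257.8, 30.2]
orientation: [-3.131, -0.25, -0.001]
ft_force: [-2.8, -1.6, 11.6]
width: 57.3
grasp_force: 30.0
```

Request:
move_arm(steps=[[[0,0,0],0,0.2],[[0,0,0],0,0.2],[[0,0,0],0,0],[[0,0,0],0,0],[[0,0,-0.5],0,0],[[0,0,-1],0,0],[[0,0,-1],0,0],[[0,0,-1],0,0],[[0,0,-1],0,0],[[0,0,-0.5],0,0],[[0,0,0],0,0]])

```text
t: 12.42
ee_pos: [460.1, 258.6, 157.9]
orientation: [-3.129, -0.25, -0.009]
ft_force: [0.9, 0.1, 0.4]
width: 87.8
grasp_force: 0.0
```

```bash
python3 - <<'E'
from h import *
EST["cup"]=[458,259,0,4]
look(["cup"],freez=False)
look(["cup"],vn=("scene","side"))
go(673,-67.7,.159)
E
```

```text
wrist cup 0.56 [256.0, 195.0, 62.0, 68.0] [254. 184.]
cup 1 [455.316, 256.564, -0.007, -0.007] 0.75
   scene cup 0.78 [346.0, 142.0, 30.0, 31.0] [344. 148.]
   side cup 0.86 [236.0, 296.0, 22.0, 40.0] [235. 299.]
cup 2 [456.383, 257.749, 0.028, 5.394] 0.99
t 12.72 pos [457.5 257.2 153. ] yaw 0.159 tilt [-0.002 -0.001] w 87.6 shift now [ 6.45 14.2  -0.  ] turn 0.0 F [-0.3 -0.   0.2]
```

Request:
move_arm(steps=[[[0.4,0.9,0],0,0],[[0.43,0.95,0],0,0],[[0.43,0.95,0],0,0],[[0.43,0.95,0],0,0],[[0.43,0.95,0],0,0],[[0.43,0.95,0],0,0],[[0.43,0.95,0],0,0],[[0.43,0.95,0],0,0],[[0.43,0.95,0],0,0],[[0.43,0.95,0],0,0],[[0.43,0.95,0],0,0],[[0.43,0.95,0],0,0],[[0.43,0.95,0],0,0],[[0.43,0.95,0],0,0],[[0.43,0.95,0],0,0],[[0.2,0,0.5],0,0],[[0,0,1],0,0],[[0,0,0],0,0],[[0,0,0],0,0]])

```text
t: 14.3
ee_pos: [675.7, -66.0, 114.0]
orientation: [-3.13, -0.25, 0.009]
ft_force: [0.2, -0.7, 0.5]
width: 88.1
grasp_force: 0.0
```

```bash
python3 - <<'E'
from h import *
go(673,-67.7,.159,23)
look(["tin"],freez=False)
E
```

```text
t 14.3 pos [675.7 -66.  114. ] yaw 0.159 tilt [-0.006  0.001] w 88.1 shift now [-0.1   0.05  3.64] turn 0.0 F [ 0.2 -0.7  0.5]
   wrist tin 0.77 [257.0, 203.0, 75.0, 84.0] [256. 197.]
tin 1 [672.41, -68.606, 0.002, -0.003] 0.51
```

Request:
move_arm(steps=[[[-0.08,0.04,0.8],0,0],[[0,0,1],0,0],[[0,0,1],0,0],[[0,0,0.6],0,0],[[0,0,0.2],0,0],[[0,0,0],0,0],[[0,0,0],0,1],[[0,0,0],0,1],[[0,0,0],0,1],[[0,0,0],0,1],[[0,0,0],0,1],[[0,0,0],0,1],[[0,0,0],0,1]])

```text
t: 15.48
ee_pos: [676.5, -68.0, 27.5]
orientation: [3.132, 0.25, 0.001]
ft_force: [-1.7, -0.1, 4.8]
width: 55.4
grasp_force: 30.0
```

```bash
python3 - <<'E'
from h import *
go(556.7,274.5,.159)
E
```

```text
t 15.48 pos [676.5 -68.   27.5] yaw 0.159 tilt [ 0.001 -0.   ] w 55.4 shift now [-2.560e+00 -1.429e+01 -1.000e-02] turn 0.0 F [-1.7 -0.1  4.8]
```

Request:
move_arm(steps=[[[0,0,-0.5],0,1],[[0,0,-1],0,1],[[0,0,-1],0,1],[[0,0,-1],0,1],[[0,0,-1],0,1],[[0,0,-0.5],0,1],[[0,0,0],0,1]])

```text
t: 16.07
ee_pos: [678.0, -68.2, 155.4]
orientation: [3.13, 0.25, 0.009]
ft_force: [0.7, 0.1, -1.5]
width: 56.2
grasp_force: 30.0
```

Request:
move_arm(steps=[[[-0.17,-0.95,0],0,1],[[-0.17,-0.95,0],0,1],[[-0.17,-0.95,0],0,1],[[-0.17,-0.95,0],0,1],[[-0.17,-0.95,0],0,1],[[-0.17,-0.95,0],0,1],[[-0.17,-0.95,0],0,1],[[-0.17,-0.95,0],0,1],[[-0.17,-0.95,0],0,1],[[-0.17,-0.95,0],0,1],[[-0.17,-0.95,0],0,1],[[-0.17,-0.95,0],0,1],[[-0.17,-0.95,0],0,1],[[-0.17,-0.95,0],0,1],[[-0.17,-0.95,0],0,1],[[0,0,0.5],0,1],[[0,0,1],0,1],[[0,0,1],0,1],[[0,0,0],0,1],[[0,0,0],0,1]])

```text
t: 17.73
ee_pos: [554.9, 272.4, 86.8]
orientation: [3.13, 0.249, -0.008]
ft_force: [0.4, -0.3, -1.8]
width: 55.7
grasp_force: 30.0
```

```bash
python3 - <<'E'
from h import *
go(556.7,274.5,.159,31.5)
E
```

```text
t 17.73 pos [554.9 272.4  86.8] yaw 0.159 tilt [-0.005 -0.002] w 55.7 shift now [ 0.09 -0.07  2.21] turn 0.0 F [ 0.4 -0.3 -1.8]
```

Request:
move_arm(steps=[[[0.05,-0.05,0.5],0,1],[[0,0,0.8],0,1],[[0,0,0.5],0,1],[[0,0,0.25],0,1],[[0,0,0.1],0,1],[[0,0,0],0,1],[[0,0,0],0,1]])

```text
t: 18.32
ee_pos: [558.2, 275.3, 36.0]
orientation: [-3.131, -0.25, -0.001]
ft_force: [-0.4, 0.3, -1.7]
width: 55.8
grasp_force: 30.0
```

Request:
move_arm(steps=[[[0,0,0.04],0,1],[[0,0,0.04],0,1],[[0,0,0],0,1],[[0,0,0],0,1]])

```text
t: 18.65
ee_pos: [557.9, 275.2, 33.7]
orientation: [-3.131, -0.25, -0.001]
ft_force: [-0.0, -0.6, -2.0]
width: 56.1
grasp_force: 30.0
```

Request:
move_arm(steps=[[[0,0,0.04],0,1],[[0,0,0.04],0,1],[[0,0,0],0,1],[[0,0,0],0,1]])

```text
t: 18.98
ee_pos: [557.8, 275.2, 31.5]
orientation: [-3.132, -0.25, -0.0]
ft_force: [0.2, 0.5, 0.4]
width: 55.8
grasp_force: 30.0
```

Request:
move_arm(steps=[[[0,0,0.04],0,1],[[0,0,0.02],0,1],[[0,0,0],0,1],[[0,0,0],0,1]])

```text
t: 19.32
ee_pos: [557.8, 275.2, 31.4]
orientation: [-3.132, -0.25, -0.0]
ft_force: [-3.6, -2.2, 12.9]
width: 55.6
grasp_force: 30.0
```

Request:
move_arm(steps=[[[0,0,0],0,0.2],[[0,0,0],0,0.2],[[0,0,0],0,0],[[0,0,0],0,0],[[0,0,-0.5],0,0],[[0,0,-1],0,0],[[0,0,-1],0,0],[[0,0,-1],0,0],[[0,0,-1],0,0],[[0,0,-0.5],0,0],[[0,0,0],0,0],[[0,0,0],0,0]])

```text
t: 20.32
ee_pos: [557.8, 275.2, 155.4]
orientation: [-3.131, -0.25, -0.002]
ft_force: [-0.2, 0.1, -0.3]
width: 87.8
grasp_force: 0.0
```

```bash
python3 - <<'E'
from h import *
EST["tin"]=[557,275,0,4]
look(["tin"],vn=("scene","side"))
go(471.4,-6.2,-.2)
E
```

```text
scene tin 0.74 [369.0, 168.0, 28.0, 35.0] [367. 173.]
   side tin 0.84 [193.0, 279.0, 27.0, 38.0] [193. 283.]
tin 2 [554.56, 274.854, 0.005, 5.331] 0.83
t 20.52 pos [556.8 274.7 153.2] yaw 0.159 tilt [-0.003 -0.001] w 88.2 shift now [-5.15 10.55  0.02] turn 4.12 F [-0.3  0.8 -0.5]
```

Request:
move_arm(steps=[[[-0.46,0.95,0],0,0],[[-0.47,0.96,0],0,0],[[-0.47,0.96,0],0,0],[[-0.47,0.96,0],0,0],[[-0.47,0.96,0],0,0],[[-0.47,0.96,0],0,0],[[-0.47,0.96,0],0,0],[[-0.47,0.96,0],0,0],[[-0.47,0.96,0],0,0],[[-0.47,0.96,0],0,0],[[-0.46,0.96,0],0,0],[[0,0,0.2],0.82,0],[[0,0,0.4],0.82,0],[[0,0,0.4],0.82,0],[[0,0,0.4],0.82,0],[[0,0,0.2],0.82,0],[[0,0,0],0,0],[[0,0,0],0,0]])

```text
t: 22.02
ee_pos: [471.7, -5.7, 114.1]
orientation: [3.126, -0.308, -0.003]
ft_force: [-0.3, -1.0, -0.8]
width: 88.0
grasp_force: 0.0
```

```bash
python3 - <<'E'
from h import *
EST["blue_scoop"]=[471,-6,-.2,0]
go(471.4,-6.2,-.2,5)
look(["blue_scoop"],freez=False,pic="w3.png")
v=View("wrist");u=v.proj(np.array([[471.4,-6.2,16.],[471.4+.98*30,-6.2-.199*30,16],[471.4-.98*85,-6.2+.199*85,16]]));print(u.round())
E
```

```text
t 22.02 pos [471.7  -5.7 114.1] yaw -0.197 tilt [-0.002  0.   ] w 88.0 shift now [0.   0.02 4.36] turn 0.04 F [-0.3 -1.  -0.8]
   wrist blue_scoop 0.91 [254.0, 188.0, 52.0, 175.0] [255. 195.]
blue_scoop 1 [468.893, -6.415, -0.186, -0.028] 1.64
[[255. 194.]
 [256. 162.]
 [255. 273.]]
```

View pics/w3.png

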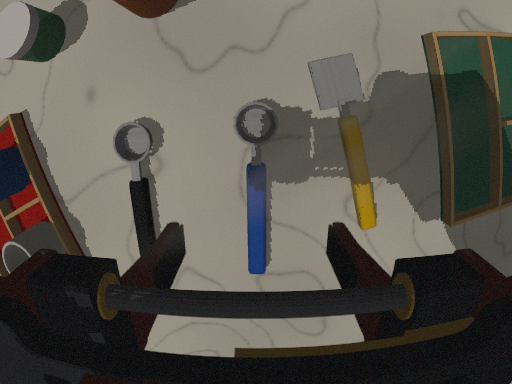

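The blue handle runs vertically from (257,165) to (257,272) px, centred between the fingers. I lower to grasp it.

Request:
move_arm(steps=[[[0,0,0.8],0,0],[[0,0,1],0,0],[[0,0,1],0,0],[[0,0,0.8],0,0.3],[[0,0,0.4],0,0.3],[[0,0,0.2],0,0.3],[[0,0,0],0,0.3],[[0,0,0],0,0.3]])

```text
t: 22.83
ee_pos: [472.9, -5.7, 10.5]
orientation: [-3.126, 0.311, -0.001]
ft_force: [-0.6, -1.1, 0.2]
width: 61.9
grasp_force: 0.0
```

```bash
python3 - <<'E'
from h import *
go(470.9,-6.2,-.2,5)
E
```

```text
t 22.83 pos [472.9  -5.7  10.5] yaw -0.198 tilt [ 0.001 -0.   ] w 61.9 shift now [-0.08  0.04  0.22] turn 0.02 F [-0.6 -1.1  0.2]
```

Request:
move_arm(steps=[[[-0.06,0.02,0.1],0,0.3],[[0,0,0.1],0,0.3],[[0,0,0],0,1],[[0,0,0],0,1],[[0,0,0],0,1],[[0,0,0],0,1],[[0,0,0],0,1],[[0,0,0],0,1],[[0,0,0],0,1],[[0,0,0],0,1],[[0,0,0],0,1]])

```text
t: 23.75
ee_pos: [470.9, -5.9, 5.0]
orientation: [-3.126, 0.312, -0.0]
ft_force: [-0.3, 0.2, 1.3]
width: 18.0
grasp_force: 30.0
```

Request:
move_arm(steps=[[[0,0,-0.5],0,1],[[0,0,-1],0,1],[[0,0,-1],0,1],[[0,0,-1],0,1],[[0,0,-1],0,1],[[0,0,-1],0,1],[[0,0,-0.5],0,1],[[0,0,0],0,1],[[0,0,0],0,1]])

```text
t: 24.5
ee_pos: [471.0, -5.9, 155.2]
orientation: [-3.126, 0.311, -0.002]
ft_force: [-0.3, -0.1, -1.6]
width: 17.6
grasp_force: 30.0
```

```bash
python3 - <<'E'
from h import *
c,s=np.cos(.159),np.sin(.159)
x,y=501-s*40.5,305+c*40.5;print(x,y)
go(x,y,.159)
d=View("wrist");cv2.imwrite("pics/w4.png",d.img[:,:,::-1])
E
```

```text
494.58759855662936 344.9891373716546
t 24.5 pos [471.   -5.9 155.2] yaw -0.199 tilt [ 0.001 -0.   ] w 17.6 shift now [ -1.84 -13.95   0.  ] turn -4.1 F [-0.3 -0.1 -1.6]
```

View pics/w4.png

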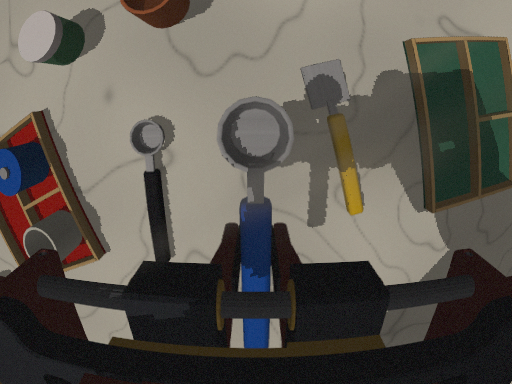

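The scoop is held straight, with its bowl at (256,135) px and its handle on column 256. Now to the red lane.

Request:
move_arm(steps=[[[-0.13,-0.98,0],0,1],[[-0.13,-1,0],0,1],[[-0.13,-1,0],0,1],[[-0.13,-1,0],0,1],[[-0.13,-1,0],0,1],[[-0.13,-1,0],0,1],[[-0.13,-1,0],0,1],[[-0.13,-1,0],0,1],[[-0.13,-1,0],0,1],[[-0.13,-1,0],0,1],[[-0.13,-1,0],0,1],[[-0.13,-1,0],0,1],[[-0.13,-1,0],0,1],[[-0.13,-0.97,0],0,1],[[0,0,0],-0.82,1],[[0,0,0],-0.82,1],[[0,0,0],-0.82,1],[[0,0,0],-0.82,1],[[0,0,0],-0.82,1],[[0,0,0],0,1]])

```text
t: 26.22
ee_pos: [494.0, 344.4, 152.7]
orientation: [3.13, 0.254, -0.005]
ft_force: [-0.2, -0.1, -0.7]
width: 17.5
grasp_force: 30.0
```

Request:
move_arm(steps=[[[0,0,0.5],0,1],[[0,0,1],0,1],[[0,0,1],0,1],[[0,0,0.5],0,1],[[0,0,0],0,1],[[0,0,0],0,1]])

```text
t: 26.72
ee_pos: [494.4, 344.5, 78.7]
orientation: [3.13, 0.248, -0.004]
ft_force: [-0.0, -0.6, -0.4]
width: 17.7
grasp_force: 30.0
```

```bash
python3 - <<'E'
from h import *
go(494.6,345,.159,9.5)
d=View("wrist");cv2.imwrite("pics/w5.png",d.img[:,:,::-1])
E
```

```text
t 26.72 pos [494.4 344.5  78.7] yaw 0.158 tilt [-0.002 -0.001] w 17.7 shift now [ 0.02 -0.02  2.77] turn -0.01 F [-0.  -0.6 -0.4]
```

View pics/w5.png

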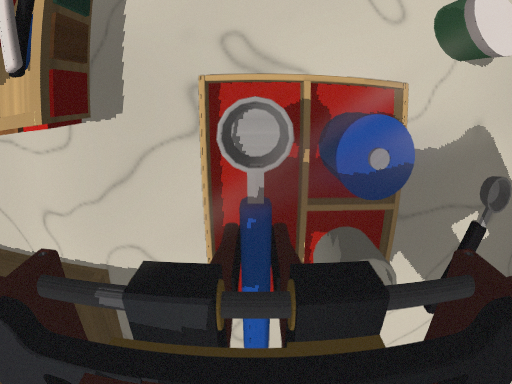

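The scoop is centred over the lane, with its bowl at (256,135) px between walls at columns 208 and 304. I lower it.

Request:
move_arm(steps=[[[0,0,0.5],0,1],[[0,0,1],0,1],[[0,0,0.7],0,1],[[0,0,0.35],0,1],[[0,0,0.12],0,1],[[0,0,0],0,1],[[0,0,0],0,1]])

```text
t: 27.35
ee_pos: [495.7, 345.4, 13.9]
orientation: [-3.131, -0.25, -0.002]
ft_force: [0.5, 0.7, -0.7]
width: 18.1
grasp_force: 30.0
```

Request:
move_arm(steps=[[[0,0,0.06],0,1],[[0,0,0.04],0,1],[[0,0,0],0,1],[[0,0,0],0,1]])

```text
t: 27.68
ee_pos: [495.3, 345.1, 11.1]
orientation: [-3.131, -0.25, -0.001]
ft_force: [-0.6, -0.0, -0.2]
width: 17.8
grasp_force: 30.0
```

Request:
move_arm(steps=[[[0,0,0.04],0,1],[[0,0,0.04],0,1],[[0,0,0],0,1],[[0,0,0],0,1]])

```text
t: 28.02
ee_pos: [495.2, 345.1, 9.0]
orientation: [-3.131, -0.25, -0.0]
ft_force: [-1.2, -0.2, 3.2]
width: 17.6
grasp_force: 30.0
```

Contact is made. I open to about 32 mm inside the lane and then lift.

Request:
move_arm(steps=[[[0,0,0],0,0.65],[[0,0,0],0,0.65],[[0,0,0],0,0.65],[[0,0,-0.2],0,0.65],[[0,0,-0.8],0,0.65],[[0,0,-1],0,0.65],[[0,0,-1],0,0.3],[[0,0,-1],0,0],[[0,0,-1],0,0],[[0,0,-0.8],0,0],[[0,0,0],0,0],[[0,0,0],0,0]])

```text
t: 29.02
ee_pos: [495.6, 345.4, 155.0]
orientation: [-3.13, -0.25, -0.004]
ft_force: [0.4, 0.3, -0.1]
width: 67.6
grasp_force: 0.0
```

```bash
python3 - <<'E'
from h import *
EST["blue_scoop"]=[494.6,345,.16,0];EST["tin"]=[557,275,0,4];EST["cup"]=[457,258,0,4]
go(684.7,184,.03)
look(["blue_scoop","tin","cup"],vn=("scene","side"))
look(["jar"],freez=False,vn=("wrist",))
look(["jar","beaker"],vn=("wrist","side","scene"))
E
```

```text
t 29.02 pos [495.6 345.4 155. ] yaw 0.159 tilt [0.002 0.002] w 67.6 shift now [6.44 7.57 0.01] turn 1.48 F [ 0.4  0.3 -0.1]
   scene blue_scoop 0.82 [382.0, 157.0, 51.0, 44.0] [384. 152.]
   side blue_scoop 0.79 [199.0, 323.0, 81.0, 44.0] [196. 322.]
blue_scoop 2 [493.389, 344.771, 0.156, 2.498] 1.03
   scene tin 0.72 [369.0, 168.0, 28.0, 34.0] [367. 173.]
   side tin 0.89 [197.0, 281.0, 23.0, 34.0] [193. 283.]
tin 2 [553.552, 275.251, 0.001, 4.516] 1.57
   scene cup 0.74 [347.0, 141.0, 33.0, 30.0] [344. 148.]
   side cup 0.74 [236.0, 295.0, 23.0, 33.0] [236. 299.]
cup 2 [456.573, 257.702, -0.012, 5.261] 0.76
   wrist jar 0.74 [434.0, 37.0, 75.0, 61.0] [427.  42.]
jar 1 [685.76, 182.562, -0.004, -0.009] 0.7
   wrist jar 0.88 [435.0, 39.0, 75.0, 60.0] [427.  42.]
   scene jar 0.61 [353.0, 218.0, 40.0, 42.0] [352. 222.]
jar 2 [684.705, 184.17, 0.01, 1.333] 0.77
   wrist beaker 0.7 [499.0, 78.0, 27.0, 44.0] [504.  79.]
   side beaker 0.69 [209.0, 195.0, 17.0, 17.0] [208. 197.]
   scene beaker 0.83 [289.0, 230.0, 31.0, 44.0] [287. 233.]
beaker 3 [680.545, 54.298, 0.014, -5.187] 7.47
```

Request:
move_arm(steps=[[[0.8,0.94,0],0,0],[[0.8,0.95,0],0,0],[[0.81,0.95,0],0,0],[[0.81,0.95,0],0,0],[[0.81,0.95,0],0,0],[[0.81,0.95,0],0,0],[[0.81,0.95,0],0,0],[[0.8,0.94,0],0,0],[[0,0,0],0.74,0],[[0,0,0.5],0.74,0],[[0,0,0.8],0,0],[[0,0,0.3],0,0],[[0,0,0],0,0],[[0,0,0],0,0]])

```text
t: 31.13
ee_pos: [684.0, 183.5, 113.4]
orientation: [3.141, 0.048, -0.002]
ft_force: [0.2, 0.1, -0.2]
width: 87.9
grasp_force: 0.0
```

```bash
python3 - <<'E'
from h import *
go(685,183.8,.03,24)
look(["jar"],freez=False)
E
```

```text
t 31.13 pos [684.  183.5 113.4] yaw 0.031 tilt [-0.001 -0.   ] w 87.9 shift now [ 0.05 -0.01  3.58] turn 0.01 F [ 0.2  0.1 -0.2]
   wrist jar 0.92 [254.0, 202.0, 76.0, 86.0] [254. 193.]
jar 1 [684.481, 183.494, -0.034, -0.01] 0.59
```

Request:
move_arm(steps=[[[0.03,0,0.8],0,0],[[0,0,1],0,0],[[0,0,1],0,0],[[0,0,0.6],0,0],[[0,0,0.18],0,0],[[0,0,0],0,0],[[0,0,0],0,1],[[0,0,0],0,1],[[0,0,0],0,1],[[0,0,0],0,1],[[0,0,0],0,1],[[0,0,0],0,1],[[0,0,0],0,1]])

```text
t: 32.32
ee_pos: [685.5, 183.6, 25.0]
orientation: [-3.141, -0.047, -0.002]
ft_force: [-0.6, -0.0, 4.9]
width: 55.3
grasp_force: 30.0
```

Request:
move_arm(steps=[[[0,0,-0.5],0,1],[[0,0,-1],0,1],[[0,0,-1],0,1],[[0,0,-1],0,1],[[0,0,-1],0,1],[[0,0,-1],0,1],[[0,0,-0.5],0,1],[[0,0,0],0,1],[[0,0,0],0,1]])

```text
t: 33.07
ee_pos: [684.9, 183.4, 174.4]
orientation: [-3.141, -0.047, -0.001]
ft_force: [-0.1, -0.0, -1.7]
width: 55.3
grasp_force: 30.0
```

```bash
python3 - <<'E'
from h import *
look(["green_tray"],vn=("side","scene"))
g=(497.6,-286.6,.037)
c,s=np.cos(g[2]),np.sin(g[2])
f=lambda a,b:(g[0]+c*a-s*b,g[1]+s*a+c*b)
print(f(50,-38.5),f(-50,-38.5),f(0,40.5));go(*f(50,-38.5),g[2])
E
```

```text
side green_tray 0.61 [334.0, 155.0, 95.0, 56.0] [334. 146.]
   scene green_tray 0.7 [112.0, 203.0, 90.0, 88.0] [105. 199.]
green_tray 2 [497.93, -286.891, 0.034, -1.782] 1.29
(np.float64(548.9899539031544), np.float64(-323.22407183577036)) (np.float64(449.0583960945066), np.float64(-326.9232276768885)) (np.float64(496.1018418843472), np.float64(-246.12771908749767))
t 33.27 pos [683.9 183.2 172. ] yaw 0.03 tilt [-0.003 -0.001] w 55.3 shift now [-6.   20.09  0.03] turn -0.08 F [-0.1  0.5 -0.8]
```

Request:
move_arm(steps=[[[-0.3,1,0],0,1],[[-0.3,1,0],0,1],[[-0.3,1,0],0,1],[[-0.3,1,0],0,1],[[-0.3,1,0],0,1],[[-0.3,1,0],0,1],[[-0.3,1,0],0,1],[[-0.3,1,0],0,1],[[-0.3,1,0],0,1],[[-0.3,1,0],0,1],[[-0.3,1,0],0,1],[[-0.3,1,0],0,1],[[-0.3,1,0],0,1],[[-0.3,1,0],0,1],[[-0.3,1,0],0,1],[[-0.3,1,0],0,1],[[-0.3,1,0],0,1],[[-0.3,1,0],0,1],[[-0.3,1,0],0,1],[[-0.3,1,0],0,1]])

```text
t: 34.93
ee_pos: [549.0, -321.7, 172.8]
orientation: [-3.14, -0.047, 0.003]
ft_force: [0.6, 0.3, -1.4]
width: 55.3
grasp_force: 30.0
```

Request:
move_arm(steps=[[[0,0,0],0,1],[[0,0,0.5],0,1],[[0,0,1],0,1],[[0,0,1],0,1],[[0,0,0.5],0,1],[[0,0,0],0,1],[[0,0,0],0,1]])

```text
t: 35.52
ee_pos: [549.8, -319.7, 98.0]
orientation: [-3.14, -0.049, 0.003]
ft_force: [0.3, -0.5, -1.2]
width: 55.3
grasp_force: 30.0
```

```bash
python3 - <<'E'
from h import *
go(549,-323.2,.037,29.5)
look(["green_tray"],freez=False,pic="w6.png")
E
```

```text
t 35.52 pos [ 549.8 -319.7   98. ] yaw 0.031 tilt [-0.002  0.001] w 55.3 shift now [-0.03  0.14  2.74] turn -0.07 F [ 0.3 -0.5 -1.2]
   wrist green_tray 0.96 [217.0, 236.0, 194.0, 202.0] [232. 246.]
green_tray 1 [498.076, -287.205, 0.038, -0.036] 6.97
```

View pics/w6.png

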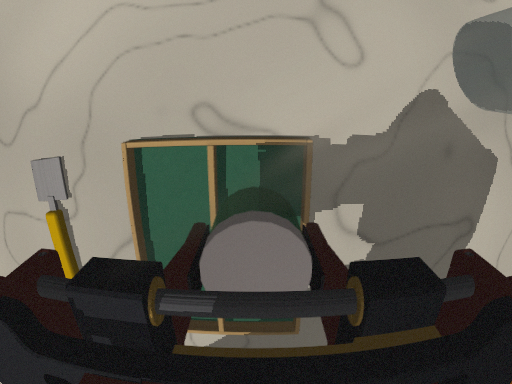

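The jar at (257,255) px sits over the far bay, whose walls run at columns 213 to 308. I lower it with a small y correction.

Request:
move_arm(steps=[[[0,0.1,0.5],0,1],[[0,0,1],0,1],[[0,0,0.7],0,1],[[0,0,0.3],0,1],[[0,0,0.1],0,1],[[0,0,0],0,1],[[0,0,0],0,1]])

```text
t: 36.2
ee_pos: [550.9, -323.8, 35.1]
orientation: [3.14, 0.047, 0.002]
ft_force: [0.0, -0.2, -0.5]
width: 55.3
grasp_force: 30.0
```

Request:
move_arm(steps=[[[0,0,0.04],0,1],[[0,0,0.04],0,1],[[0,0,0],0,1],[[0,0,0],0,1]])

```text
t: 36.53
ee_pos: [550.4, -323.5, 32.6]
orientation: [3.141, 0.047, 0.001]
ft_force: [0.0, 0.2, -0.5]
width: 55.3
grasp_force: 30.0
```

Request:
move_arm(steps=[[[0,0,0.04],0,1],[[0,0,0.04],0,1],[[0,0,0],0,1],[[0,0,0],0,1]])

```text
t: 36.87
ee_pos: [550.1, -323.3, 30.1]
orientation: [-3.141, -0.047, 0.0]
ft_force: [-0.1, -0.9, -2.1]
width: 55.0
grasp_force: 30.0
```

Request:
move_arm(steps=[[[0,0,0.03],0,1],[[0,0,0],0,1],[[0,0,0],0,1]])

```text
t: 37.12
ee_pos: [550.1, -323.3, 29.3]
orientation: [-3.141, -0.047, 0.0]
ft_force: [-0.5, 0.7, -2.2]
width: 55.7
grasp_force: 30.0
```

Request:
move_arm(steps=[[[0,0,0.03],0,1],[[0,0,0.02],0,1],[[0,0,0],0,1],[[0,0,0],0,1]])

```text
t: 37.45
ee_pos: [550.3, -323.4, 29.0]
orientation: [3.141, 0.047, 0.0]
ft_force: [-1.6, 1.2, 5.6]
width: 55.5
grasp_force: 30.0
```

Request:
move_arm(steps=[[[0,0,0],0,0.2],[[0,0,0],0,0.2],[[0,0,0],0,0],[[0,0,0],0,0],[[0,0,-0.5],0,0],[[0,0,-1],0,0],[[0,0,-1],0,0],[[0,0,-1],0,0],[[0,0,-1],0,0],[[0,0,-0.5],0,0],[[0,0,0],0,0],[[0,0,0],0,0]])

```text
t: 38.45
ee_pos: [550.3, -323.4, 153.7]
orientation: [3.141, 0.047, 0.002]
ft_force: [-0.4, -1.0, 0.0]
width: 88.0
grasp_force: 0.0
```

```bash
python3 - <<'E'
from h import *
EST["jar"]=[549,-323,0,4]
look(["jar"],vn=("scene","side","wrist"))
look(["spatula"],vn=("scene","side","wrist"))
look(["spatula"],freez=False)
go(496,-102,.06)
E
```

```text
scene jar 0.72 [89.0, 209.0, 39.0, 43.0] [ 92. 215.]
   side jar 0.6 [325.0, 133.0, 22.0, 24.0] [324. 137.]
   wrist jar 0.65 [256.0, 192.0, 65.0, 74.0] [255. 184.]
jar 3 [549.723, -323.768, -0.034, 4.257] 1.18
   scene spatula 0.71 [206.0, 188.0, 32.0, 57.0] [197. 182.]
   side spatula 0.79 [301.0, 194.0, 65.0, 32.0] [303. 189.]
   wrist spatula 0.74 [79.0, 203.0, 47.0, 108.0] [ 75. 221.]
spatula 3 [495.921, -102.251, 0.067, -1.225] 6.5
   wrist spatula 0.83 [78.0, 202.0, 46.0, 106.0] [ 75. 221.]
spatula 1 [496.69, -98.318, 0.011, -0.02] 10.69
t 39.15 pos [ 550.2 -323.3  153.2] yaw 0.03 tilt [ 0. -0.] w 87.6 shift now [-1.9  -8.91 -0.  ] turn -0.34 F [-0.5 -0.2 -0.5]
```

Request:
move_arm(steps=[[[-0.21,-0.97,0],0,0],[[-0.21,-0.99,0],0,0],[[-0.21,-0.99,0],0,0],[[-0.21,-0.99,0],0,0],[[-0.21,-0.99,0],0,0],[[-0.21,-0.99,0],0,0],[[-0.21,-0.99,0],0,0],[[-0.21,-0.99,0],0,0],[[-0.21,-0.99,0],-0.35,0],[[0,0,0.5],0,0],[[0,0,0.8],0,0],[[0,0,0.3],0,0],[[0,0,0],0,0],[[0,0,0],0,0]])

```text
t: 40.32
ee_pos: [496.2, -102.8, 113.1]
orientation: [-3.14, -0.095, 0.001]
ft_force: [0.2, -0.3, 0.4]
width: 87.9
grasp_force: 0.0
```

```bash
python3 - <<'E'
from h import *
EST["spatula"]=[496,-102,.06,0]
go(496,-102,.06,5)
look(["spatula"],freez=False,pic="w7.png")
E
```

```text
t 40.32 pos [ 496.2 -102.8  113.1] yaw 0.06 tilt [-0.001  0.   ] w 87.9 shift now [-0.   -0.03  4.33] turn 0.0 F [ 0.2 -0.3  0.4]
   wrist spatula 0.96 [257.0, 182.0, 50.0, 175.0] [254. 195.]
spatula 1 [496.536, -104.971, 0.082, -0.029] 1.79
```

View pics/w7.png

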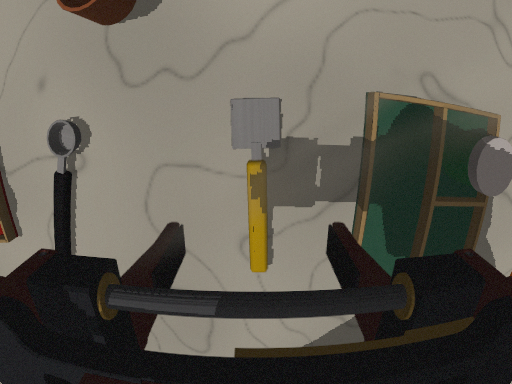

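The yellow handle runs from (256,162) to (259,271) px, so it needs a slight extra turn. The fingers pass clear of the tray.

Request:
move_arm(steps=[[[0,0.05,0.8],-0.25,0],[[0,0,1],0,0],[[0,0,1],0,0.3],[[0,0,0.8],0,0.3],[[0,0,0.4],0,0.3],[[0,0,0.2],0,0.3],[[0,0,0],0,0.3],[[0,0,0],0,0.3],[[0,0,0.06],0,0.3],[[0,0,0],0,0.3]])

```text
t: 41.25
ee_pos: [497.1, -104.0, 7.6]
orientation: [3.138, 0.129, 0.003]
ft_force: [-0.1, 0.5, -0.3]
width: 61.6
grasp_force: 0.0
```

Request:
move_arm(steps=[[[0,0,0.06],0,0.3],[[0,0,0],0,1],[[0,0,0],0,1],[[0,0,0],0,1],[[0,0,0],0,1],[[0,0,0],0,1],[[0,0,0],0,1],[[0,0,0],0,1],[[0,0,0],0,1],[[0,0,0],0,1]])

```text
t: 42.08
ee_pos: [496.4, -103.8, 5.2]
orientation: [-3.139, -0.129, 0.0]
ft_force: [-0.4, -0.1, -0.2]
width: 17.8
grasp_force: 30.0
```

Request:
move_arm(steps=[[[0,0,-0.5],0,1],[[0,0,-1],0,1],[[0,0,-1],0,1],[[0,0,-1],0,1],[[0,0,-0.5],0,1],[[0,0,0],0,1],[[0,0,0],0,1]])

```text
t: 42.67
ee_pos: [496.8, -103.9, 106.2]
orientation: [3.138, 0.129, 0.003]
ft_force: [-0.2, -0.1, 0.1]
width: 18.0
grasp_force: 30.0
```

```bash
python3 - <<'E'
from h import *
go(496.4,-246.3,.036)
E
```

```text
t 42.67 pos [ 496.8 -103.9  106.2] yaw 0.082 tilt [ 0.002 -0.   ] w 18.0 shift now [-0.48  5.67  0.  ] turn 0.53 F [-0.2 -0.1  0.1]
```

Request:
move_arm(steps=[[[-0.08,0.94,0],0,1],[[-0.08,0.95,0],0,1],[[-0.08,0.95,0],0,1],[[-0.08,0.95,0],0,1],[[-0.08,0.94,0],0,1],[[-0.08,0.94,0],0.53,1],[[0,0,0.5],0,1],[[0,0,0.8],0,1],[[0,0,0.3],0,1],[[0,0,0],0,1],[[0,0,0],0,1]])

```text
t: 43.58
ee_pos: [495.2, -245.1, 64.1]
orientation: [-3.14, -0.058, 0.004]
ft_force: [-0.7, -0.5, 0.4]
width: 17.6
grasp_force: 30.0
```

```bash
python3 - <<'E'
from h import *
go(496.4,-246.3,.036,9.5)
d=View("wrist");cv2.imwrite("pics/w8.png",d.img[:,:,::-1])
E
```

```text
t 43.58 pos [ 495.2 -245.1   64.1] yaw 0.037 tilt [-0.003  0.001] w 17.6 shift now [0.05 0.05 2.18] turn 0.01 F [-0.7 -0.5  0.4]
```

View pics/w8.png

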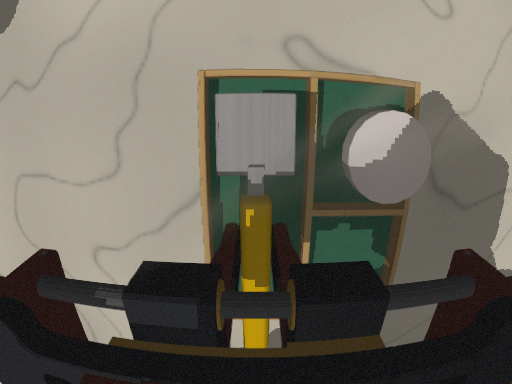

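The blade spans columns 216–295, between lane walls at 208 and 308, and the jar stands in its bay at (387,157). I lower the spatula.

Request:
move_arm(steps=[[[0,0.02,0.5],0,1],[[0,0,0.8],0,1],[[0,0,0.5],0,1],[[0,0,0.2],0,1],[[0,0,0],0,1],[[0,0,0],0,1],[[0,0,0.06],0,1],[[0,0,0],0,1],[[0,0,0],0,1]])

```text
t: 44.38
ee_pos: [496.5, -246.8, 14.3]
orientation: [3.141, 0.057, 0.002]
ft_force: [0.6, 0.7, 0.2]
width: 17.8
grasp_force: 30.0
```

Request:
move_arm(steps=[[[0,0,0.04],0,1],[[0,0,0],0,1],[[0,0,0],0,1]])

```text
t: 44.63
ee_pos: [496.1, -246.6, 12.8]
orientation: [3.141, 0.057, 0.0]
ft_force: [-0.4, 0.4, 0.4]
width: 17.5
grasp_force: 30.0
```

Request:
move_arm(steps=[[[0,0,0.04],0,1],[[0,0,0.04],0,1],[[0,0,0.03],0,1],[[0,0,0],0,1],[[0,0,0],0,1]])

```text
t: 45.05
ee_pos: [496.0, -246.6, 9.8]
orientation: [-3.141, -0.057, 0.0]
ft_force: [-0.6, 0.0, 0.0]
width: 17.5
grasp_force: 30.0
```

Request:
move_arm(steps=[[[0,0,0.03],0,1],[[0,0,0],0,1],[[0,0,0],0,1]])

```text
t: 45.3
ee_pos: [496.1, -246.6, 9.2]
orientation: [3.141, 0.057, 0.0]
ft_force: [-0.2, 1.1, -0.8]
width: 17.7
grasp_force: 30.0
```

Request:
move_arm(steps=[[[0,0,0.03],0,1],[[0,0,0],0,1],[[0,0,0],0,1]])

```text
t: 45.55
ee_pos: [496.1, -246.6, 9.1]
orientation: [3.141, 0.057, 0.0]
ft_force: [-1.6, 1.0, 7.9]
width: 17.5
grasp_force: 30.0
```

Request:
move_arm(steps=[[[0,0,0],0,0.65],[[0,0,0],0,0.65],[[0,0,0],0,0.65],[[0,0,-0.2],0,0.65],[[0,0,-0.8],0,0.65],[[0,0,-1],0,0.65],[[0,0,-1],0,0.3],[[0,0,-1],0,0],[[0,0,-1],0,0],[[0,0,-1],0,0],[[0,0,-0.8],0,0],[[0,0,0],0,0],[[0,0,0],0,0],[[0,0,0],0,0]])

```text
t: 46.72
ee_pos: [495.5, -246.3, 177.8]
orientation: [-3.141, -0.057, 0.001]
ft_force: [0.5, 0.7, -0.4]
width: 80.7
grasp_force: 0.0
```

```bash
python3 - <<'E'
from h import *
EST.update(spatula=[496,-246,.04,4],jar=[549,-323,0,4],cup=[457,258,0,4],tin=[555,275,0,4],blue_scoop=[494,345,.16,4])
look(list(M),vn=("scene","side"))
V=[View("scene").img,View("side").img]
cv2.imwrite("pics/end.png",np.hstack([cv2.resize(v,(400,300),interpolation=cv2.INTER_AREA) for v in V])[:,:,::-1])
E
```

```text
side cup 0.81 [236.0, 296.0, 25.0, 33.0] [236. 299.]
cup 1 [474.705, 233.665, -0.01, -39.655] 0.4
   scene beaker 0.93 [288.0, 228.0, 30.0, 43.0] [287. 233.]
beaker 1 [671.144, 56.666, -0.005, -14.374] 0.39
   scene jar 0.61 [90.0, 209.0, 40.0, 40.0] [ 92. 215.]
   side jar 0.61 [326.0, 133.0, 23.0, 27.0] [324. 137.]
jar 2 [550.886, -321.975, 0.001, 6.041] 1.08
   scene tin 0.93 [369.0, 166.0, 33.0, 36.0] [367. 173.]
   side tin 0.91 [194.0, 279.0, 30.0, 35.0] [194. 283.]
tin 2 [554.791, 275.645, -0.0, 5.465] 0.87
   scene blue_scoop 0.78 [384.0, 156.0, 46.0, 40.0] [384. 152.]
   side blue_scoop 0.84 [198.0, 324.0, 79.0, 42.0] [197. 322.]
blue_scoop 2 [493.509, 346.114, 0.125, 1.929] 1.63
   scene black_scoop 0.56 [292.0, 166.0, 17.0, 46.0] [287. 163.]
   side black_scoop 0.58 [264.0, 251.0, 62.0, 46.0] [264. 247.]
black_scoop 2 [481.859, 109.104, -0.19, -0.959] 1.24
   scene spatula 0.86 [135.0, 197.0, 26.0, 60.0] [131. 192.]
   side spatula 0.77 [327.0, 160.0, 61.0, 30.0] [328. 158.]
spatula 2 [496.528, -244.74, 0.039, 4.371] 1.74
   side red_tray 0.96 [204.0, 311.0, 122.0, 103.0] [206. 306.]
red_tray 1 [508.233, 297.925, 0.161, -16.205] 0.38
   scene green_tray 0.78 [113.0, 203.0, 88.0, 89.0] [105. 199.]
   side green_tray 0.67 [336.0, 155.0, 94.0, 60.0] [334. 146.]
green_tray 2 [499.366, -285.345, 0.036, 0.626] 0.87
```

View pics/end.png

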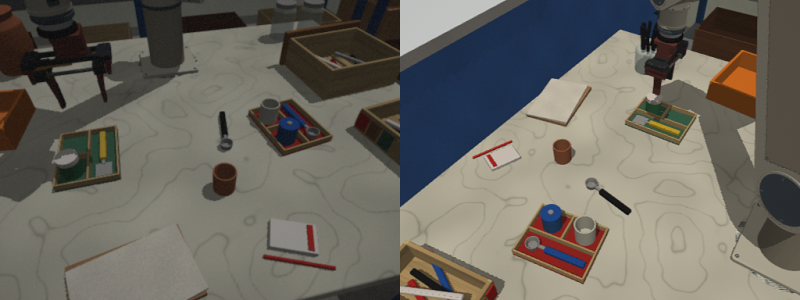

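Both views show all five items in place: cup and tin in the red bays, blue scoop in the red lane, jar and spatula in the green tray. The beaker (at about (224,180) in the left half) and the black scoop (224,130) have not moved. I hand the job in.

```bash
python3 -c "
from workcell import ctrl
print(ctrl.close_job())"
```

```text
the job is handed in; nothing more can be done
None
```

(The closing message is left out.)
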